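# Refill the bag closer with a strip of clips

## Task

Refill the bag closer on the worktop: take the strip of clips that fits its channel (the narrow one), push its end back against the spring follower until the strip drops fully home behind the nose lip, gently enough not to bend the clips, and let go. Then slide the cover rail forward over the strip until its catch clicks and it stays shut. Leave the wide strip and the other things on the worktop alone.

Things in the scene. Friction and masses are not known exactly. Their poses are not given: they have to be found in the camera images.
- closer: bench bag closer on rubber feet, grey 204x56 mm base, cannot move; origin under its middle on the worktop, +x to its nose, z up. Open-topped steel channel along x: floor at z 24 mm, 18 mm wide, walls flared outward at the top, top at z 40 mm. Nose lip (7 mm above the floor) has its inner face at x 50 mm; a tower (to z 59 mm) with the spring catch stands at x 80 to 98 mm
- seat (a point): point on the channel floor under the middle of a strip that lies home (closer x 8 mm, z 24 mm); axes as the closer's
- follower: black sprung slide in the channel, 15 mm wide, its top 24 mm above the channel floor; origin in its front face on the middle line, at worktop height; axes as the closer's. Free, its face stands at closer x -19 mm, 69 mm from the lip: 15 mm less than the strip is long
- follower_slide (a joint): travel of the follower: 0 = free, grows as it is pushed back, to a solid stop at 0.0168 m. Spring 5.4 N at 0, 13 N at the stop. A strip home holds it at 0.015 m, so the strip clears the lip only in the last 1.8 mm before the stop. Pushing with 15 to 20 N is right; above 28 N the end clip bends
- cover_rail (a joint): sliding steel cover: 0 = shut, 0.152 m = open to the rear (-x of closer), where a spring holds it (2 N, 8 N when shut; let go too early it runs back). It passes 2.5 mm over a strip that lies home and hits one that does not. From 18 mm on its front bar rides over the catch (about 12 N in all), which clicks up 0.6 mm before the end stop: push until the stop is felt (17 N)
- rail_tab (a point): middle of the black thumb tab on the cover rail, 26 mm along closer x, 11 mm wide, 22 mm high, standing on the rail's top at z 61 mm; with the rail open, cheeks 12 to 21 mm either side of the middle line reach z 68 mm. Axes as the closer's
- strip: strip of white U-shaped bag clips, the narrow one: 84 mm along x, 16 mm wide, 32 mm high, 50 to 100 g, standing legs down; both ends alike; origin under its middle. Grip it across its width by the upper 14 mm, so that the fingers stay above the channel walls
- wide_strip: strip of clips of another size, does not fit: 84 x 28 x 32 mm; leave it where it is. Origin under its middle
- jar: glass jar with a red lid, 65 mm wide, 99 mm high, origin under its middle; leave alone
- mug: white mug, 82x112x94 mm, origin under its middle; leave alone
- tub: green spread tub, 96x137x53 mm, origin under its middle; leave alone
Mind the look-alikes: they are no part of the job. Leave any brown, red or turquoise look-alike of the strip alone.

How it is judged:
On the way, in this order (a step that is already met when the one before it is completed fails the run):
1. the narrow strip lies home in the channel behind the lip, the follower pressed back by it, the rail still open (z of strip in the frame of seat between -0.003 and 0.0025 m and x of strip in the frame of seat between -0.004 and 0.002 m and value of joint follower_slide above 0.012 m and value of joint cover_rail above 0.1 m), for 0.2 s.
2. the rail is shut on its catch (value of joint cover_rail below 0.0025 m), for 0.2 s.
At the end, for the whole second after the job is handed in: The narrow strip lies home in the channel (within 2 mm of the seat along the channel and in height, in line within 0.06 rad), the follower pressed back at least 12 mm by it, the cover rail shut on its catch (within 2.5 mm of its end stop); nothing else disturbed (z of strip in the frame of seat between -0.002 and 0.002 m and x of strip in the frame of seat between -0.002 and 0.002 m and angle between the x axis of strip and the x axis of closer, either way round below 0.06 rad and value of joint follower_slide above 0.012 m and value of joint cover_rail below 0.0025 m and linear speed of strip below 0.02 m/s); the robot touches nothing.
It fails at once if the end of the strip was forced: more than 28 N between it and the follower (contact force between strip and follower above 28 N).
It fails at once if the strip was jammed or pressed hard: more than 45 N in all between it and the bag closer (contact force between strip and closer above 45 N).
It fails at once if the wide strip or another thing on the worktop was disturbed (moved over 25 mm) (distance of any of wide_strip, jar, mug, tub from where it was at the start of the episode above 0.025 m).
It also fails if it takes over 72 s, if anything falls off the work surface, if the arm or the gripper's body presses on something with over 40 N, if the wrist force passes 120 N, or if a joint passes its speed limit or range.

## Robot

A 6-joint arm with a two-finger parallel gripper is mounted at the origin on a cart in front of the work surface, level with it; the furniture and walls round the work are solid. World frame = base frame: x ahead of the robot, y to its left, z up, the work surface at z = 0. Lengths are in m, angles in rad, forces in N, time in s.
With the tool pointing down it reaches from about 0.3 to 0.875 m from the base axis. Payload 6.4 kg.
Tool frame: the origin (TCP) lies where the fingers leave the gripper's body, on its centre line; the fingertips stand 73 mm ahead of it and the grasp point (between the pads) lies 54 mm ahead of it; z points along the fingers, y is the line along which they close (so a half turn about z gives the same grasp; the last joint's range is limited). The gripper opens to 85 mm and grips with 20 to 120 N. Pads are 22 mm wide; open, the fingers measure 114 mm over their backs; the gripper's body (76 mm by 85 mm) begins 54 mm behind the grasp point. The pads swing forward as they close: fully open they stand 13 mm farther back than shut.
Start: joints at [0.921, 0.181, 1.607, -0, 1.354, -0.206], TCP at [0.247, 0.519, 0.304] pointing down, gripper open.
Joint ranges: [-2.99, 2.99], [-0.89, 2.07], [0.3, 2.58], [-1.14, 4.28], [0, 2.63], [-3.12, 3.12]. Speed limits (rad/s): [2.57, 2.57, 3.01, 3.14, 3.14, 3.14].

## Interface

Orientations are given as a unit quaternion [w, x, y, z].
In Python, from bench import ctrl gives the robot as it stands.
- The arm moves only by the tool carry_out, never from a script. Its argument "steps" is one flat list of numbers, 7 for each row, row after row: the shift along the tool's x, y, z in m, then the turn, a rotation vector about the tool's x, y, z in rad, then the opening, from 0 (shut) to 1 (fully open). In form: [dx, dy, dz, wx, wy, wz, claw, dx, dy, dz, wx, wy, wz, claw, ...]. A call has 1 to 20 rows; each row is the pose to reach, as a shift and turn from the pose commanded when the call began, along the tool's axes at that moment; what a row does not reach only later rows make up. A row lasts 1/10 s, in which the tool goes at most 50 mm and 8.59 degrees, less where a joint would pass 70% of its speed; a pose out of reach is approached as far as the arm can. A call with a gripper value outside its range is refused whole. The fingers move at their own pace and stop on an object; the grip force is fixed at half the most. Time passes only in rows, so rows that repeat a pose let the fingers close. It gives the time, the measured TCP pose, the force, the opening and the grip force at its end, in the units of the state.
- ctrl.get_obs(): the state, without advancing time (a new reading comes with each control period).
- ctrl.camera(name): name is "side" or "top" or "wrist"; returns the picture (384x512x3 uint8, red, green, blue); there is no depth.
- ctrl.camera_params(name): a dict with "vertical_fov" (degrees; the focal length in pixels is half the picture's height over the tangent of half this angle, whatever the lens; pixels are square), "cx", "cy" (the principal point, pixels), "cam_to_world" (4x4, takes a point from camera to world coordinates); the wrist camera has in their place "hand_eye" (4x4, takes a point from camera to tool coordinates, whose origin is the TCP and whose axes are the flange's). Camera axes: x right, y down, z forward; pixel columns grow to the right and rows downward; lengths in m; the calibration is good to about 2 mm. A picture is of the moment at which its call begins: read the wrist's pose just before it. camera_params takes no time and is no camera call.
- ctrl.hand_in(): hands the job in; it is judged then, once.
The state is a dict: "time_s": time; "q": joint angles; "dq": joint speeds; "joint_efforts": joint torques, N m; "eef_pos": TCP position; "eef_rot": TCP orientation; "wrist_force": force on the tool from outside, world axes, zero at the start; "torque": the same for the moment, N m; "opening": opening from 0.0 (shut) to 1.0 (fully open); "grasp_force": force on a finger pad.
Only numpy, scipy, OpenCV 4.12 (cv2) and the standard library are available. Lean on these libraries where they do the work, as an engineer would, in place of code of your own. Each camera call takes 0.05 s, during which the arm holds its last target. There are 200 camera calls.

## Working session

There is one attempt and no reset: what is moved stays moved. The work goes in short steps, Python scripts to look and compute and a tool call to move; the robot and the scene stay as the last step left them, time stands still between calls to the robot, and variables do not carry over. Pictures are saved under pics/ and viewed, at most 10 in all, crops included, and the job is handed in when it is done.

Besides the shell and the picture viewer there is one more tool, called after "Emit:" as name(argument=value, ...) on one line, values as JSON. carry_out: Moves the arm, as the interface text tells. Its arguments: {"type":"object","properties":{"steps":{"type":"array"}},"required":["steps"]}

```bash
mkdir -p pics; python3 - <<'E'
from bench import ctrl
import cv2,numpy as np
o=ctrl.get_obs();print({k:np.round(v,3).tolist() for k,v in o.items()})
for n in("top","side","wrist"):
    im=ctrl.camera(n);np.save(f"pics/{n}0.npy",im);cv2.imwrite(f"pics/{n}0.png",im[...,::-1])
    print(n,ctrl.camera_params(n))
E
```

```text
{'time_s': 0.0, 'q': [0.921, 0.182, 1.608, -0.0, 1.354, -0.206], 'dq': [-0.001, -0.001, 0.001, 0.001, 0.002, -0.001], 'joint_efforts': [-0.004, -44.486, -35.134, -0.0, 0.009, -0.0], 'eef_pos': [0.247, 0.519, 0.303], 'eef_rot': [-0.0, 0.22, 0.975, -0.001], 'wrist_force': [-0.715, 1.136, -0.273], 'torque': [0.047, 0.029, -0.02], 'grasp_force': 0.0, 'opening': 1.001}
top {'vertical_fov': 43.24089098955995, 'cx': 257.8269375169778, 'cy': 196.20837446468454, 'cam_to_world': array([[ 0.01904719, -0.99722486,  0.07197068,  0.45381005],
       [-0.99974768, -0.01813916,  0.01324926, -0.01152341],
       [-0.011907  , -0.07220488, -0.99731874,  1.54035909],
       [ 0.        ,  0.        ,  0.        ,  1.        ]])}
side {'vertical_fov': 46.08094206271241, 'cx': 255.06510007389065, 'cy': 188.68535652894968, 'cam_to_world': array([[ 8.84353735e-01, -2.95066586e-01,  3.61737725e-01,
         1.31680220e-01],
       [-4.66816833e-01, -5.60175680e-01,  6.84313709e-01,
        -8.20630712e-01],
       [ 7.18566074e-04, -7.74040643e-01, -6.33135504e-01,
         8.41869908e-01],
       [ 0.00000000e+00,  0.00000000e+00,  0.00000000e+00,
         1.00000000e+00]])}
wrist {'vertical_fov': 69.20937517369381, 'cx': 254.5973131459383, 'cy': 189.5744938027282, 'hand_eye': array([[ 5.74708732e-04, -9.60576124e-01, -2.78016510e-01,
         7.07995831e-02],
       [ 9.99999834e-01,  5.39095698e-04,  2.04542458e-04,
         1.43397607e-03],
       [-4.66010972e-05, -2.78016581e-01,  9.60576274e-01,
        -6.98428309e-02],
       [ 0.00000000e+00,  0.00000000e+00,  0.00000000e+00,
         1.00000000e+00]])}
```

View pics/top0.png

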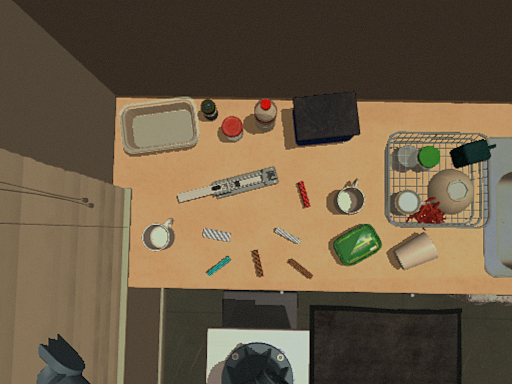

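View pics/side0.png

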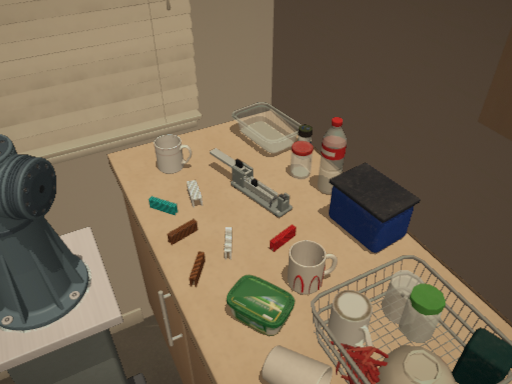

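The top view shows the closer from (180,197), rail at the rear, to its nose at (275,175). The narrow strip is at (287,236) and the wide strip at (216,236). The side view agrees: narrow strip at (228,242), wide at (194,193), closer nose at (285,208).

```bash
cat > h.py <<'E'
from bench import ctrl
import numpy as np, cv2
from scipy.spatial.transform import Rotation as R
def pose(o=None):
    o=o or ctrl.get_obs(); T=np.eye(4); w,x,y,z=o["eef_rot"]
    T[:3,:3]=R.from_quat([x,y,z,w]).as_matrix(); T[:3,3]=o["eef_pos"]; return T
def cam(n,T=None):
    p=ctrl.camera_params(n); f=192/np.tan(np.radians(p["vertical_fov"])/2)
    C=p["cam_to_world"] if n!="wrist" else T@p["hand_eye"]
    return f,p["cx"],p["cy"],C
def cast(c,uv,z):
    f,cx,cy,C=c; uv=np.atleast_2d(uv).astype(float)
    d=np.c_[(uv[:,0]-cx)/f,(uv[:,1]-cy)/f,np.ones(len(uv))]@C[:3,:3].T
    return C[:3,3]+d*((z-C[2,3])/d[:,2])[:,None]
def proj(c,P):
    f,cx,cy,C=c; q=(np.atleast_2d(P)-C[:3,3])@C[:3,:3]
    return np.c_[q[:,0]/q[:,2]*f+cx,q[:,1]/q[:,2]*f+cy]
def shot(name):
    T=pose(); im=ctrl.camera("wrist"); np.savez(f"pics/{name}.npz",im=im,T=T)
    cv2.imwrite(f"pics/{name}.png",im[...,::-1]); return im,T
E
python3 - <<'E'
from h import *
c=cam("top"); im=np.load("pics/top0.npy")
hsv=cv2.cvtColor(im,cv2.COLOR_RGB2HSV)
for nm,(u0,u1,v0,v1) in dict(strip=(268,305,222,250),wide=(198,236,225,246)).items():
    m=((hsv[...,1]<60)&(hsv[...,2]>120)).astype(np.uint8); k=np.zeros_like(m);k[v0:v1,u0:u1]=1;m*=k
    cs,_=cv2.findContours(m,0,2); k=max(cs,key=cv2.contourArea).reshape(-1,2)
    P=cast(c,k,.032)[:,:2]; r=cv2.minAreaRect((P*1000).astype(np.float32)); print(nm,r)
print(cast(c,[[181,198],[275,176]],.04), pose())
E
```

```text
strip ((442.38287353515625, -85.95680236816406), (84.37599182128906, 15.95261001586914), 63.1908073425293)
wide ((439.9764709472656, 135.45135498046875), (84.35930633544922, 27.279056549072266), 79.3772964477539)
[[ 0.5521493   0.24725281  0.04      ]
 [ 0.62612808 -0.04385409  0.04      ]] [[-9.03140119e-01  4.29345167e-01 -8.07764706e-04  2.46671923e-01]
 [ 4.29345847e-01  9.03139500e-01 -1.08957183e-03  5.19050641e-01]
 [ 2.61721811e-04 -1.33084646e-03 -9.99999080e-01  3.03193156e-01]
 [ 0.00000000e+00  0.00000000e+00  0.00000000e+00  1.00000000e+00]]
```

Emit:
carry_out(steps=[-0.516,-0.263,0.053,0,0,0.878,1,-0.516,-0.263,0.053,0,0,0.878,1,-0.516,-0.263,0.053,0,0,0.878,1,-0.516,-0.263,0.053,0,0,0.878,1,-0.516,-0.263,0.053,0,0,0.878,1,-0.516,-0.263,0.053,0,0,0.878,1,-0.516,-0.263,0.053,0,0,0.878,1,-0.516,-0.263,0.053,0,0,0.878,1,-0.516,-0.263,0.053,0,0,0.878,1,-0.516,-0.263,0.053,0,0,0.878,1,-0.516,-0.263,0.053,0,0,0.878,1,-0.516,-0.263,0.053,0,0,0.878,1,-0.516,-0.263,0.053,0,0,0.878,1,-0.516,-0.263,0.053,0,0,0.878,1,-0.516,-0.263,0.053,0,0,0.878,1,-0.516,-0.263,0.053,0,0,0.878,1])

```text
time_s: 1.75
eef_pos: [0.5993, 0.0615, 0.251]
eef_rot: [-0.0, 0.613, 0.79, 0.0]
wrist_force: [0.4, 0.4, -0.2]
opening: 1.001
grasp_force: 0.0
```

```bash
python3 - <<'E'
from h import *
im,T=shot("w1"); print(T.round(4)); cv2.imwrite("pics/w1b.png",cv2.resize(im[...,::-1],(800,600),interpolation=cv2.INTER_CUBIC))
E
```

```text
[[-2.481e-01  9.687e-01 -1.000e-04  5.993e-01]
 [ 9.687e-01  2.481e-01  2.000e-04  6.150e-02]
 [ 2.000e-04 -1.000e-04 -1.000e+00  2.510e-01]
 [ 0.000e+00  0.000e+00  0.000e+00  1.000e+00]]
```

View pics/w1b.png

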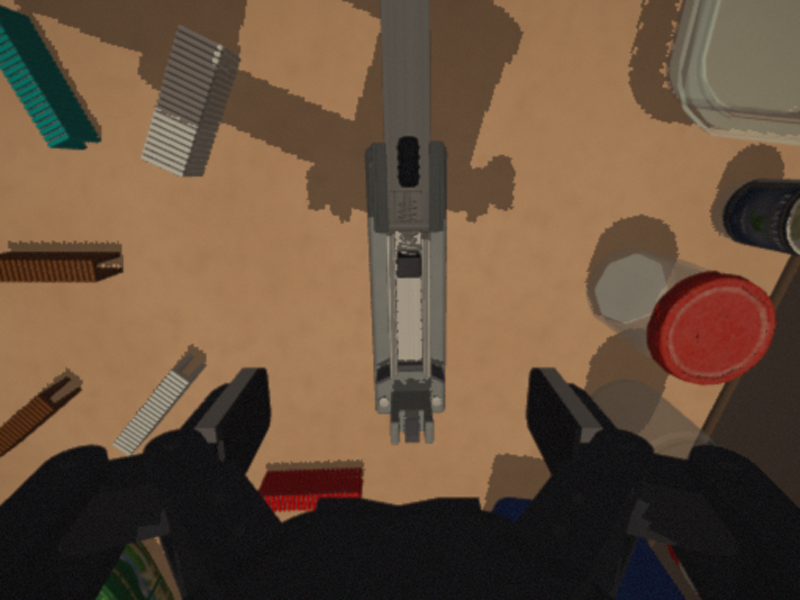

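The closer stands upright in the picture. The channel floor is bright from about (409,276), the follower face, to (410,361), the lip. The black tab is at (408,162), and the base spans x 371–445. The wide strip is at (190,100) and the narrow one at (160,400). I'll extract the edges numerically.

```bash
python3 - <<'E'
from h import *
d=np.load("pics/w1.npz"); im,T=d["im"],d["T"]; g=cv2.cvtColor(im,cv2.COLOR_RGB2GRAY).astype(int); c=cam("wrist",T)
print("col262 from150",g[150:286,262].tolist())
for v in (155,190,205,225,240,255): print(v,g[v,228:295].tolist())
print("tab rows",g[80:125,261].tolist()); print("tab row105",g[105,235:290].tolist())
E
```

```text
col262 from150 [72, 73, 75, 81, 94, 112, 85, 84, 106, 85, 57, 51, 83, 45, 22, 41, 45, 47, 46, 45, 48, 48, 46, 46, 46, 46, 47, 71, 137, 147, 147, 147, 146, 148, 146, 146, 147, 148, 147, 147, 147, 147, 145, 147, 146, 147, 147, 147, 147, 146, 146, 147, 147, 147, 146, 146, 147, 146, 147, 148, 147, 148, 148, 148, 147, 147, 147, 146, 147, 148, 149, 146, 148, 148, 147, 148, 147, 147, 148, 144, 94, 58, 36, 47, 63, 69, 64, 67, 99, 104, 102, 99, 67, 59, 58, 58, 62, 60, 58, 57, 51, 45, 46, 45, 45, 45, 46, 45, 47, 45, 47, 46, 53, 58, 60, 59, 62, 55, 52, 58, 59, 59, 59, 59, 59, 58, 58, 61, 59, 63, 64, 67, 73, 108, 126, 129]
155 [132, 134, 132, 132, 131, 132, 129, 115, 85, 89, 101, 106, 106, 106, 106, 107, 108, 107, 108, 121, 146, 110, 98, 108, 93, 136, 142, 106, 93, 101, 113, 91, 117, 130, 112, 86, 83, 89, 131, 142, 141, 109, 124, 106, 100, 103, 124, 103, 103, 105, 106, 104, 105, 104, 103, 96, 85, 85, 126, 133, 135, 134, 135, 136, 135, 134, 134]
190 [134, 136, 133, 132, 133, 133, 132, 133, 130, 93, 86, 96, 103, 106, 107, 106, 107, 106, 107, 109, 113, 135, 109, 101, 105, 107, 141, 148, 147, 148, 1
[... 1193 characters left out ...]
, 129, 128, 127, 128, 127, 127, 124, 81, 84, 77, 102, 141, 148, 146, 126, 93, 95, 66, 48, 44, 46, 44, 45, 46, 46, 47, 44, 47, 44, 45, 44, 45, 46, 45, 46, 43, 46, 44, 44, 47, 47, 49, 73, 104, 140, 148, 151, 144, 135, 114, 92, 84, 122, 128, 129, 130, 131, 130, 131, 130, 130, 129]
tab rows [83, 83, 83, 82, 83, 83, 80, 38, 16, 21, 18, 18, 11, 22, 16, 23, 20, 23, 21, 17, 18, 16, 14, 18, 22, 15, 21, 21, 16, 19, 20, 23, 18, 15, 19, 20, 20, 12, 14, 28, 76, 82, 73, 77, 78]
tab row105 [54, 62, 65, 60, 59, 56, 59, 59, 60, 62, 60, 61, 70, 81, 80, 78, 82, 80, 80, 64, 33, 19, 19, 23, 19, 23, 15, 16, 19, 19, 16, 19, 26, 64, 79, 80, 81, 81, 79, 70, 59, 59, 59, 61, 59, 60, 58, 57, 56, 49, 52, 77, 80, 79, 79]
```

```bash
cat >> h.py <<'E'
E
python3 - <<'E'
from h import *
d=np.load("pics/w1.npz"); im,T=d["im"],d["T"]; c=cam("wrist",T)
lip=cast(c,[262.1,230.0],.024)[0]; fol=cast(c,[261.2,176.8],.048)[0]
tabf=cast(c,[261.3,119.5],.083)[0]; tabr=cast(c,[261.3,86.8],.083)[0]
rail=cast(c,[[ (255+267.3)/2,105]],.083)[0]
a=cast(c,[[261.4,190],[262.05,225]],.024); dd=a[1]-a[0]; print("ax",np.degrees(np.arctan2(dd[1],dd[0])))
for n,p in dict(lip=lip,fol=fol,tabf=tabf,tabr=tabr,tabmid=rail).items(): print(n,p.round(4))
d1=lip-fol; print("lip-fol",np.hypot(*d1[:2]),np.degrees(np.arctan2(d1[1],d1[0])))
d2=lip-rail; print(np.degrees(np.arctan2(d2[1],d2[0])), np.hypot(*d2[:2]),"tablen",np.hypot(*(tabf-tabr)[:2]))
# strips, width midlines
b=cast(c,[[260.9,190],[261.5,225]],.01); print("base mid",b.round(4))
# strip from wrist
hsv=cv2.cvtColor(im,cv2.COLOR_RGB2HSV); m=((hsv[...,1]<50)&(hsv[...,2]>90)).astype(np.uint8); k=np.zeros_like(m);k[215:295,70:136]=1;m*=k
cs,_=cv2.findContours(m,0,2);k=max(cs,key=cv2.contourArea).reshape(-1,2)
print(cv2.minAreaRect((cast(c,k,.032)[:,:2]*1000).astype(np.float32)))
E
```

```text
ax -74.1938559055151
lip [0.6242 0.003  0.024 ]
fol [0.605  0.0695 0.048 ]
tabf [0.5897 0.1246 0.083 ]
tabr [0.5832 0.1493 0.083 ]
tabmid [0.5866 0.1357 0.083 ]
lip-fol 0.06914958500699844 -73.90804510007636
-74.2164019613893 0.13789772686190765 tablen 0.025511575403231995
base mid [[0.6118 0.0455 0.01  ]
 [0.6238 0.0031 0.01  ]]
((445.6446228027344, -84.93424224853516), (82.0069580078125, 15.497861862182617), 64.02572631835938)
```

Emit:
carry_out(steps=[-0.104,-0.188,0.06,0,0,0.714,0.5,-0.104,-0.188,0.06,0,0,0.714,0.5,-0.104,-0.188,0.06,0,0,0.714,0.5,-0.104,-0.188,0.06,0,0,0.714,0.5,-0.104,-0.188,0.06,0,0,0.714,0.5,-0.104,-0.188,0.06,0,0,0.714,0.5,-0.104,-0.188,0.06,0,0,0.714,0.5,-0.104,-0.188,0.06,0,0,0.714,0.5,-0.104,-0.188,0.06,0,0,0.714,0.5,-0.104,-0.188,0.06,0,0,0.714,0.5])

```text
time_s: 2.8
eef_pos: [0.4441, -0.0863, 0.1912]
eef_rot: [0.0, 0.85, 0.526, 0.0]
wrist_force: [-0.5, -0.3, -0.8]
opening: 0.495
grasp_force: 0.0
```

```bash
python3 - <<'E'
from h import *
im,T=shot("w2"); print(T.round(4)); c=cam("wrist",T)
hsv=cv2.cvtColor(im,cv2.COLOR_RGB2HSV); m=((hsv[...,1]<50)&(hsv[...,2]>90)).astype(np.uint8)
uv=proj(c,[.443,-.0855,.032])[0]; print(uv)
cs,_=cv2.findContours(m,0,2)
for k in cs:
    if cv2.contourArea(k)>300:
        r=cv2.minAreaRect((cast(c,k.reshape(-1,2),.032)[:,:2]*1000).astype(np.float32)); 
        if min(r[1])<30: print(r, k.reshape(-1,2).mean(0), ((np.array(r[0])/1000-T[:2,3])@T[:2,:2]).round(4))
E
```

```text
[[ 4.465e-01  8.948e-01  6.000e-04  4.441e-01]
 [ 8.948e-01 -4.465e-01 -2.000e-04 -8.630e-02]
 [ 1.000e-04  6.000e-04 -1.000e+00  1.912e-01]
 [ 0.000e+00  0.000e+00  0.000e+00  1.000e+00]]
[253.20297956 195.72067762]
```

View pics/w2.png

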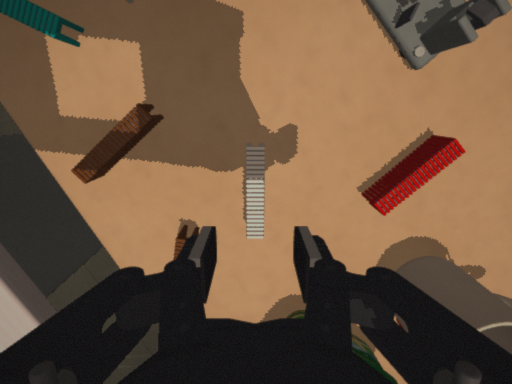

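The narrow strip is centred in the picture: u 246–265, v 143–239, upright, with its upper part in shadow. It is well aligned between the fingers.

```bash
python3 - <<'E'
from h import *
d=np.load("pics/w2.npz"); im,T=d["im"],d["T"]; c=cam("wrist",T); g=cv2.cvtColor(im,cv2.COLOR_RGB2GRAY).astype(int)
print(g[138:160,255].tolist(),g[232:244,255].tolist()); print(g[160,240:272].tolist(),g[225,240:272].tolist())
for uv,z in (([255.5,239],.032),([255.5,143.5],.0),([255.5,143.5],.032)):
    print(uv,z,((cast(c,uv,z)[0]-T[:3,3])@T[:3,:3]).round(4))
E
```

```text
[88, 88, 89, 90, 89, 89, 90, 88, 87, 106, 111, 103, 77, 83, 106, 110, 100, 71, 94, 111, 111, 102] [166, 179, 152, 118, 163, 180, 164, 150, 149, 147, 147, 147]
[89, 89, 87, 87, 88, 88, 84, 78, 78, 81, 79, 79, 78, 79, 78, 80, 80, 78, 78, 77, 79, 77, 77, 81, 84, 88, 87, 89, 89, 89, 89, 90] [145, 145, 145, 145, 147, 145, 144, 171, 178, 180, 178, 179, 179, 179, 179, 178, 179, 179, 179, 179, 177, 178, 178, 166, 151, 145, 144, 144, 143, 145, 144, 144]
[255.5, 239] 0.032 [-0.0407  0.0006  0.1592]
[255.5, 143.5] 0.0 [0.0412 0.0006 0.1912]
[255.5, 143.5] 0.032 [0.045  0.0005 0.1592]
```

Emit:
carry_out(steps=[0.001,0,0.05,0,0,0,0.5,0.001,0,0.085,0,0,0,0.5,0.001,0,0.099,0,0,0,0.5,0.001,0,0.099,0,0,0,0.5,0.001,0,0.099,0,0,0,0,0.001,0,0.099,0,0,0,0,0.001,0,0.099,0,0,0,0,0.001,0,0.099,0,0,0,0,0.001,0,0.099,0,0,0,0,0.001,0,0.099,0,0,0,0,0.001,0,0.099,0,0,0,0])

```text
time_s: 3.95
eef_pos: [0.4449, -0.0864, 0.0932]
eef_rot: [0.001, 0.851, 0.525, 0.001]
wrist_force: [-0.2, 1.0, 7.2]
opening: 0.167
grasp_force: 60.7
```

Emit:
carry_out(steps=[0,0,-0.045,0,0,0,0,0,0,-0.087,0,0,0,0,0.177,0.105,-0.087,0,0,-0.742,0,0.177,0.105,-0.087,0,0,-0.742,0,0.177,0.105,-0.087,0,0,-0.742,0,0.177,0.105,-0.087,0,0,-0.742,0,0.177,0.105,-0.087,0,0,-0.742,0,0.177,0.105,-0.087,0,0,-0.742,0,0.177,0.105,-0.087,0,0,-0.742,0,0.177,0.105,-0.087,0,0,-0.742,0,0.177,0.105,-0.087,0,0,-0.742,0,0.177,0.105,-0.087,0,0,-0.742,0])

```text
time_s: 5.15
eef_pos: [0.6167, 0.0245, 0.1792]
eef_rot: [0.0, 0.604, 0.797, 0.0]
wrist_force: [-0.2, -0.5, 0.3]
opening: 0.167
grasp_force: 59.8
```

```bash
python3 - <<'E'
from h import *
o=ctrl.get_obs();im,T=shot("w3"); print(T.round(4),o["wrist_force"],o["opening"]); cv2.imwrite("pics/w3b.png",cv2.resize(im[60:285,150:370,::-1],(660,675)[::1],interpolation=cv2.INTER_CUBIC)[:600])
E
```

```text
[[-2.716e-01  9.624e-01  3.000e-04  6.167e-01]
 [ 9.624e-01  2.716e-01 -0.000e+00  2.450e-02]
 [-1.000e-04  3.000e-04 -1.000e+00  1.792e-01]
 [ 0.000e+00  0.000e+00  0.000e+00  1.000e+00]] [-0.17645594 -0.46685584  0.30542299] 0.1667296124715233
```

View pics/w3b.png

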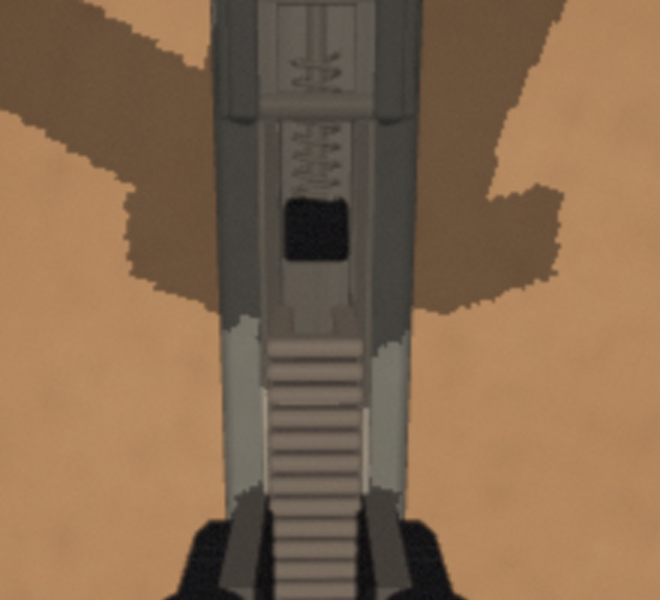

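The follower's black top is at u 284–349 with its front edge at row 262 (crop pixels). The held strip's rear top edge is at row 338, u 269–362, and it is in line with the channel.

```bash
python3 - <<'E'
from h import *
d=np.load("pics/w3.npz"); im,T=d["im"],d["T"]; c=cam("wrist",T); g=cv2.cvtColor(im,cv2.COLOR_RGB2GRAY).astype(int)
for v in (106,112,155,180,200,215): print(v,g[v,218:295].tolist())
print(g[120:185,255].tolist())
t=lambda u,v,z:((cast(c,[u,v],z)[0]-T[:3,3])@T[:3,:3]).round(4)
cu=lambda x:x/3+150-.33; cv=lambda y:y/3+60-.33
zt=T[2,3]-.060
print("fol front",t(cu(316.5),cv(262),.048),"rear",t(cu(316.5),cv(199),.048))
print("strip rear top",t(cu(315.5),cv(338),zt),"rear foot",t(cu(311),cv(308),zt-.032),"w",t(cu(269),cv(345),zt),t(cu(362),cv(345),zt), "mid low",t(cu(315.5),cv(560),zt))
print("base edges", t(cu(215),cv(150),.02),t(cu(418),cv(150),.02),t(cu(225),cv(480),.02),t(cu(407),cv(480),.02))
E
```

```text
106 [86, 86, 83, 64, 59, 62, 65, 66, 68, 66, 67, 68, 68, 66, 66, 68, 66, 68, 80, 85, 76, 72, 73, 74, 73, 65, 84, 89, 87, 78, 72, 81, 81, 83, 82, 86, 88, 85, 83, 79, 79, 85, 91, 92, 94, 93, 91, 92, 90, 71, 71, 72, 73, 74, 76, 84, 81, 69, 67, 66, 66, 65, 65, 66, 66, 67, 66, 63, 63, 60, 59, 75, 87, 86, 88, 88, 89]
112 [87, 86, 84, 71, 60, 60, 64, 67, 66, 67, 67, 67, 67, 68, 65, 66, 67, 67, 81, 88, 75, 72, 73, 72, 73, 67, 82, 87, 89, 78, 71, 80, 81, 83, 83, 85, 85, 83, 79, 79, 78, 88, 93, 93, 92, 92, 92, 91, 89, 69, 74, 74, 74, 74, 73, 83, 81, 69, 64, 66, 65, 65, 65, 66, 67, 66, 66, 63, 63, 60, 57, 77, 86, 88, 87, 88, 87]
155 [86, 86, 86, 86, 78, 60, 59, 63, 64, 67, 66, 67, 67, 66, 67, 67, 67, 68, 71, 84, 82, 74, 74, 76, 75, 70, 79, 86, 87, 88, 89, 88, 88, 89, 89, 88, 88, 87, 88, 88, 88, 89, 90, 90, 89, 88, 88, 86, 76, 83, 80, 76, 76, 75, 84, 80, 67, 68, 66, 69, 68, 68, 67, 67, 66, 66, 64, 62, 60, 62, 83, 87, 88, 88, 86, 88, 87]
180 [142, 143, 144, 145, 142, 111, 92, 99, 106, 113, 114, 115, 116, 113, 113, 113, 113, 113, 100, 85, 86, 84, 79, 72, 72, 71, 71, 72, 70, 71, 68, 69, 69, 70, 68,
[... 852 characters left out ...]
115, 111, 113, 112, 112, 113, 113, 112, 111, 106, 97, 89, 89, 133, 143, 143, 144, 145, 143, 143, 145, 144]
[76, 83, 81, 87, 84, 83, 49, 24, 15, 21, 22, 21, 22, 21, 21, 19, 22, 20, 15, 21, 16, 19, 22, 17, 23, 18, 32, 66, 84, 87, 88, 86, 87, 87, 87, 87, 88, 87, 86, 86, 87, 88, 88, 87, 87, 86, 86, 86, 86, 85, 85, 81, 83, 95, 106, 112, 110, 106, 94, 67, 70, 94, 107, 113, 110]
fol front [0.0455 0.0012 0.1312] rear [0.0603 0.0012 0.1312]
strip rear top [0.0428 0.0009 0.06  ] rear foot [0.0417 0.0001 0.092 ] w [ 0.0416 -0.0065  0.06  ] [0.0417 0.0083 0.06  ] mid low [0.0037 0.0009 0.06  ]
base edges [ 0.0713 -0.0255  0.1592] [0.0713 0.028  0.1592] [-0.0222 -0.0256  0.1592] [-0.0222  0.028   0.1592]
```

Emit:
carry_out(steps=[-0.001,0,0.02,0,0,0,0,-0.001,0,0.035,0,0,0,0,-0.001,0,0.045,0,0,0,0,-0.001,0,0.05,0,0,0,0,-0.001,0,0.053,0,0,0,0,-0.001,0,0.053,0,0,0,0,-0.001,0,0.053,0,0,0,0])

```text
time_s: 5.9
eef_pos: [0.6175, 0.0242, 0.126]
eef_rot: [0.0, 0.603, 0.798, 0.0]
wrist_force: [0.0, 0.8, -0.6]
opening: 0.168
grasp_force: 59.9
```

Emit:
carry_out(steps=[0.003,0,0,0,0,0,0,0.006,0,0,0,0,0,0,0.009,0,0,0,0,0,0,0.012,0,0,0,0,0,0,0.012,0,0,0,0,0,0,0.012,0,0,0,0,0,0])

```text
time_s: 6.5
eef_pos: [0.6149, 0.0341, 0.1267]
eef_rot: [0.002, 0.603, 0.798, -0.001]
wrist_force: [1.0, -8.4, 1.1]
opening: 0.164
grasp_force: 59.9
```

Emit:
carry_out(steps=[0.003,0,0,0,0,0,0,0.006,0,0,0,0,0,0,0.008,0,0,0,0,0,0,0.0085,0,0,0,0,0,0,0.0085,0,0,0,0,0,0])

```text
time_s: 7.0
eef_pos: [0.6128, 0.0414, 0.1268]
eef_rot: [0.003, 0.603, 0.798, -0.001]
wrist_force: [1.3, -11.7, 0.2]
opening: 0.165
grasp_force: 59.9
```

Emit:
carry_out(steps=[0.001,0,0,0,0,0,0,0.002,0,0,0,0,0,0,0.003,0,0,0,0,0,0,0.003,0,0,0,0,0,0,0.003,0,0,0,0,0,0])

```text
time_s: 7.5
eef_pos: [0.6121, 0.0439, 0.1268]
eef_rot: [0.003, 0.603, 0.798, -0.001]
wrist_force: [1.6, -12.5, -0.3]
opening: 0.167
grasp_force: 59.9
```

Emit:
carry_out(steps=[0.0005,0,0,0,0,0,0,0.001,0,0,0,0,0,0,0.001,0,0,0,0,0,0,0.001,0,0,0,0,0,0])

```text
time_s: 7.9
eef_pos: [0.6119, 0.0447, 0.1269]
eef_rot: [0.003, 0.603, 0.798, -0.001]
wrist_force: [2.0, -12.4, -0.8]
opening: 0.165
grasp_force: 59.9
```

Emit:
carry_out(steps=[0.0005,0,0,0,0,0,0,0.001,0,0,0,0,0,0,0.001,0,0,0,0,0,0,0.001,0,0,0,0,0,0])

```text
time_s: 8.3
eef_pos: [0.6118, 0.045, 0.1271]
eef_rot: [0.003, 0.603, 0.798, -0.002]
wrist_force: [2.2, -16.2, -0.4]
opening: 0.166
grasp_force: 59.9
```

Emit:
carry_out(steps=[0,0,0.002,0,0,0,0,0,0,0.004,0,0,0,0,0,0,0.005,0,0,0,0,0,0,0.005,0,0,0,0])

```text
time_s: 8.7
eef_pos: [0.6125, 0.0449, 0.1234]
eef_rot: [0.004, 0.603, 0.798, -0.001]
wrist_force: [0.1, -15.8, 6.7]
opening: 0.165
grasp_force: 60.8
```

Emit:
carry_out(steps=[0,0,0.001,0,0,0,0,0,0,0.002,0,0,0,0,0,0,0.002,0,0,0,0])

```text
time_s: 9.0
eef_pos: [0.6125, 0.0449, 0.1217]
eef_rot: [0.004, 0.603, 0.798, -0.001]
wrist_force: [-0.5, -16.1, 8.6]
opening: 0.167
grasp_force: 61.1
```

Emit:
carry_out(steps=[0,0,0.001,0,0,0,0,0,0,0.002,0,0,0,0,0,0,0.003,0,0,0,0,0,0,0.003,0,0,0,0])

```text
time_s: 9.4
eef_pos: [0.6125, 0.0448, 0.1187]
eef_rot: [0.004, 0.603, 0.798, -0.001]
wrist_force: [0.1, -15.5, 9.1]
opening: 0.161
grasp_force: 61.1
```

Emit:
carry_out(steps=[0,0,0.001,0,0,0,0,0,0,0.002,0,0,0,0,0,0,0.002,0,0,0,0,0,0,0.002,0,0,0,0])

```text
time_s: 9.8
eef_pos: [0.6125, 0.0448, 0.1173]
eef_rot: [0.004, 0.603, 0.798, -0.001]
wrist_force: [-3.8, -17.2, 13.9]
opening: 0.166
grasp_force: 61.6
```

Emit:
carry_out(steps=[-0.001,0,0,0,0,0,0,-0.002,0,0,0,0,0,0,-0.003,0,0,0,0,0,0,-0.004,0,0,0,0,0,0,-0.004,0,0,0,0,0,0])

```text
time_s: 10.3
eef_pos: [0.6128, 0.0439, 0.1172]
eef_rot: [0.002, 0.603, 0.798, 0.0]
wrist_force: [-6.0, -3.7, 17.6]
opening: 0.169
grasp_force: 62.1
```

```bash
python3 - <<'E'
from h import *
im,T=shot("w4"); print(T.round(4)[:3,3])
s=ctrl.camera("side"); a=cv2.resize(s[140:230,190:310,::-1],(480,360),interpolation=cv2.INTER_CUBIC)
b=cv2.resize(im[40:240,170:340,::-1],(306,360),interpolation=cv2.INTER_CUBIC)
cv2.imwrite("pics/c4.png",np.hstack([a,b]))
E
```

```text
[0.6128 0.0439 0.1172]
```

View pics/c4.png

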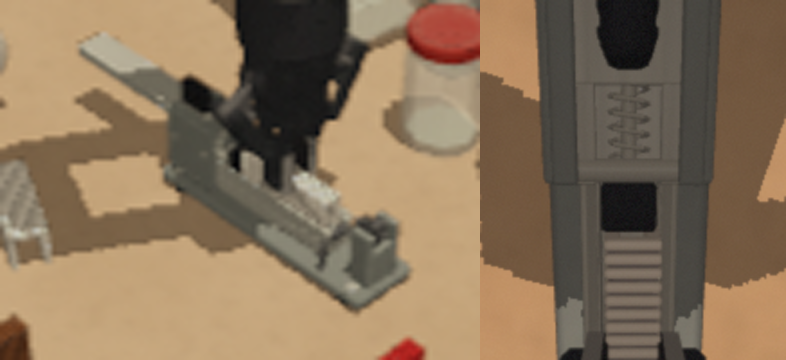

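The side crop (left) shows the strip low in the channel behind the lip. The wrist crop (right) shows the follower pressed back against the strip end with no tilt. I'll release and retreat.

Emit:
carry_out(steps=[0,0,-0.001,0,0,0,0,0,0,-0.002,0,0,0,0,0,0,-0.002,0,0,0,0.4,0,0,-0.002,0,0,0,0.4,0,0,-0.002,0,0,0,0.4,0,0,-0.01,0,0,0,0.4,0,0,-0.04,0,0,0,0.4,0,0,-0.08,0,0,0,0.4,0,0,-0.12,0,0,0,0.4,0,0,-0.12,0,0,0,0.4,0,0,-0.12,0,0,0,0.4])

```text
time_s: 11.5
eef_pos: [0.6121, 0.0451, 0.2358]
eef_rot: [0.001, 0.603, 0.798, 0.001]
wrist_force: [-0.7, 0.5, -0.5]
opening: 0.398
grasp_force: 0.0
```

```bash
python3 - <<'E'
from h import *
print(ctrl.get_obs()["wrist_force"]); im,T=shot("w5"); print(T.round(4)); cv2.imwrite("pics/w5b.png",cv2.resize(im[0:290,170:350,::-1],(372,600),interpolation=cv2.INTER_CUBIC))
E
```

```text
[-0.71400489  0.46200823 -0.54906289]
[[-2.738e-01  9.618e-01  3.300e-03  6.121e-01]
 [ 9.618e-01  2.738e-01 -3.000e-04  4.510e-02]
 [-1.200e-03  3.100e-03 -1.000e+00  2.358e-01]
 [ 0.000e+00  0.000e+00  0.000e+00  1.000e+00]]
```

View pics/w5b.png

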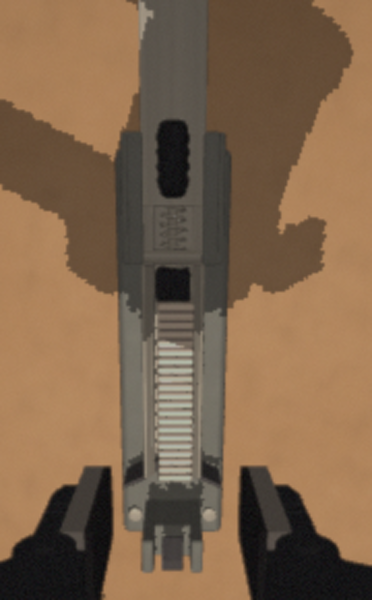

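The strip lies straight in the channel, rows 303–480 of the crop, with the follower behind it. The black tab is at rows 120–198, u 158–189.

```bash
python3 - <<'E'
from h import *
d=np.load("pics/w5.npz"); im,T=d["im"],d["T"]; c=cam("wrist",T); g=cv2.cvtColor(im,cv2.COLOR_RGB2GRAY).astype(int)
O=np.array([.6105,.0511]); X=np.array([.274,-.9617]); Y=np.array([.9617,.274])
cl=lambda u,v,z:(lambda p:np.round([(p-O)@X*1000,(p-O)@Y*1000],1))(cast(c,[u,v],z)[0,:2])
print(g[125:150,254].tolist(), g[225:240,254].tolist()); print(g[50:100,253].tolist()); print(g[78,235:275].tolist())
for z in(.056,.058,.061): print(z,cl(254,146.2,z),cl(254,231.5,z))
print("fol front",cl(254,144.5,.048))
k=np.argwhere(g[50:105,240:266]<35)+[50,240]; v0,v1=k[:,0].min()-.5,k[:,0].max()+.5;u0,u1=k[:,1].min()-.5,k[:,1].max()+.5
print(v0,v1,u0,u1,"tab",cl((u0+u1)/2,v0,.083),cl((u0+u1)/2,v1,.083),cl(u0,77,.083),cl(u1,77,.083))
tip=T[:3,3]
print("tcp",np.round([(tip[:2]-O)@X,(tip[:2]-O)@Y],4))
E
```

```text
[79, 73, 68, 84, 52, 18, 20, 22, 20, 17, 20, 16, 17, 18, 22, 21, 22, 16, 22, 25, 40, 78, 103, 111, 101] [106, 158, 173, 150, 119, 166, 173, 132, 80, 64, 63, 63, 62, 64, 65]
[86, 87, 86, 87, 87, 86, 86, 69, 35, 14, 18, 21, 21, 20, 21, 22, 19, 22, 19, 19, 19, 19, 26, 20, 22, 25, 23, 22, 22, 21, 24, 22, 21, 16, 20, 15, 22, 22, 16, 19, 17, 16, 21, 20, 13, 44, 84, 89, 88, 76]
[66, 66, 65, 66, 86, 88, 88, 87, 87, 88, 83, 48, 25, 22, 22, 23, 23, 17, 22, 23, 18, 17, 18, 15, 15, 29, 68, 86, 87, 86, 86, 88, 87, 68, 65, 66, 65, 66, 66, 65]
0.056 [-33.5   0.7] [49.5  0.7]
0.058 [-33.7   0.7] [48.6  0.7]
0.061 [-34.1   0.7] [47.2  0.7]
fol front [-34.    0.7]
57.5 94.5 245.5 260.5 tab [-101.6   -0. ] [-76.   -0.1] [-88.3  -5.6] [-88.3   5.5]
tcp [ 0.0063 -0.0001]
```

Emit:
carry_out(steps=[0.045,0,0,0,0,0,0.4,0.095,0,0,0,0,0,0.4,0.095,0,0.04,0,0,0,0.4,0.095,0,0.075,0,0,0,0.4,0.095,0,0.091,0,0,0,0.4,0.095,0,0.091,0,0,0,0.4,0.095,0,0.091,0,0,0,0.4])

```text
time_s: 12.25
eef_pos: [0.5851, 0.136, 0.142]
eef_rot: [-0.001, 0.603, 0.798, -0.001]
wrist_force: [0.1, 0.2, 0.0]
opening: 0.398
grasp_force: 0.0
```

```bash
python3 - <<'E'
from h import *
o=ctrl.get_obs();print(o["wrist_force"]);im,T=shot("w6"); c=cam("wrist",T)
O=np.array([.6105,.0511]); X=np.array([.274,-.9617]); Y=np.array([.9617,.274])
print(T[2,3],np.round([(T[:2,3]-O)@X,(T[:2,3]-O)@Y],4))
g=cv2.cvtColor(im,cv2.COLOR_RGB2GRAY); cv2.imwrite("pics/w6b.png",cv2.resize(im[80:384,130:380,::-1],(493,600),interpolation=cv2.INTER_CUBIC))
E
```

```text
[0.1276665  0.20660599 0.02209899]
0.14197762258563476 [-0.0886 -0.0012]
```

View pics/w6b.png

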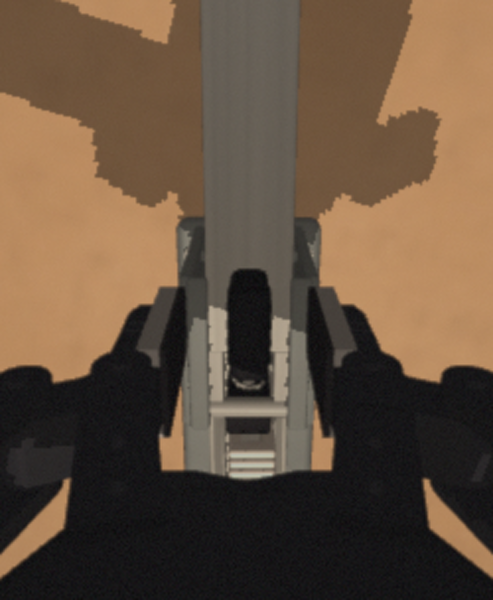

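The tab (crop u 229–271) stands between the open fingers (u 185 and 310), centred to about 1 mm. I'll raise 2 mm, shift 1 mm and grip.

Emit:
carry_out(steps=[0,0.001,-0.002,0,0,0,0.4,0,0.001,-0.002,0,0,0,0.4,0,0.001,-0.002,0,0,0,0,0,0.001,-0.002,0,0,0,0,0,0.001,-0.002,0,0,0,0,0,0.001,-0.002,0,0,0,0,0,0.001,-0.002,0,0,0,0])

```text
time_s: 13.0
eef_pos: [0.5859, 0.1362, 0.1452]
eef_rot: [-0.0, 0.603, 0.798, -0.001]
wrist_force: [-4.6, -2.1, 5.8]
opening: 0.11
grasp_force: 59.2
```

Emit:
carry_out(steps=[-0.006,0,0,0,0,0,0,-0.016,0,0,0,0,0,0,-0.026,0,0,0,0,0,0,-0.036,0,0,0,0,0,0,-0.046,0,0,0,0,0,0,-0.056,0,0,0,0,0,0,-0.066,0,0,0,0,0,0,-0.076,0,0,0,0,0,0,-0.086,0,0,0,0,0,0,-0.096,0,0,0,0,0,0,-0.106,0,0,0,0,0,0,-0.114,0,0,0,0,0,0,-0.12,0,0,0,0,0,0,-0.12,0,0,0,0,0,0])

```text
time_s: 14.4
eef_pos: [0.6182, 0.0216, 0.1452]
eef_rot: [-0.002, 0.603, 0.798, -0.0]
wrist_force: [-7.1, 4.6, 8.7]
opening: 0.101
grasp_force: 59.6
```

Emit:
carry_out(steps=[-0.006,-0.001,0,0,0,0,0,-0.012,-0.001,0,0,0,0,0,-0.018,-0.001,0,0,0,0,0,-0.024,-0.001,0,0,0,0,0,-0.029,-0.001,0,0,0,0,0,-0.033,-0.001,0,0,0,0,0,-0.034,-0.001,0,0,0,0,0,-0.034,-0.001,0,0,0,0,0])

```text
time_s: 15.2
eef_pos: [0.6269, -0.0103, 0.1452]
eef_rot: [-0.002, 0.603, 0.798, 0.001]
wrist_force: [-4.7, 6.0, 4.6]
opening: 0.109
grasp_force: 59.4
```

Emit:
carry_out(steps=[-0.001,0,0,0,0,0,0,-0.002,0,0,0,0,0,0,-0.003,0,0,0,0,0,0,-0.003,0,0,0,0,0,0])

```text
time_s: 15.6
eef_pos: [0.6271, -0.0109, 0.1451]
eef_rot: [-0.003, 0.602, 0.798, 0.002]
wrist_force: [-6.0, 14.3, 9.1]
opening: 0.108
grasp_force: 59.7
```

Emit:
carry_out(steps=[-0.0005,0,0,0,0,0,0,-0.001,0,0,0,0,0,0,-0.0015,0,0,0,0,0,0,-0.0015,0,0,0,0,0,0])

```text
time_s: 16.0
eef_pos: [0.6272, -0.0111, 0.145]
eef_rot: [-0.004, 0.602, 0.798, 0.002]
wrist_force: [-7.2, 19.3, 10.2]
opening: 0.103
grasp_force: 59.9
```

Emit:
carry_out(steps=[0.001,0,0,0,0,0,0,0.002,0,0,0,0,0,0,0.004,0,0,0,0,0,0,0.006,0,0,0,0,0,0,0.006,0,0,0,0,0,0])

```text
time_s: 16.5
eef_pos: [0.6267, -0.0095, 0.1452]
eef_rot: [-0.001, 0.603, 0.798, 0.0]
wrist_force: [-5.2, 3.9, 5.7]
opening: 0.108
grasp_force: 59.4
```

Emit:
carry_out(steps=[0.001,0,0,0,0,0,0,0.002,0,0,0,0,0,0,0.002,0,0,0,0,0,0])

```text
time_s: 16.8
eef_pos: [0.6266, -0.0091, 0.1452]
eef_rot: [0.0, 0.603, 0.798, -0.0]
wrist_force: [-3.8, -1.6, 5.1]
opening: 0.107
grasp_force: 59.3
```

The rail holds against a backward pull, so it is latched. I'll release and retreat.

Emit:
carry_out(steps=[0,0,0,0,0,0,0.35,0,0,0,0,0,0,0.35,0,0,0,0,0,0,0.35,0,0,-0.01,0,0,0,0.35,0.01,0,-0.04,0,0,0,0.35,0.02,0,-0.08,0,0,0,0.35,0.03,0,-0.12,0,0,0,0.35,0.03,0,-0.12,0,0,0,0.35,0.03,0,-0.12,0,0,0,0.35])

```text
time_s: 17.7
eef_pos: [0.6191, 0.0206, 0.267]
eef_rot: [0.002, 0.602, 0.798, 0.001]
wrist_force: [0.3, 1.2, -1.0]
opening: 0.348
grasp_force: 0.0
```

```bash
python3 - <<'E'
from h import *
im,T=shot("w7"); s=ctrl.camera("side")
c=cam("wrist",T); O=np.array([.6105,.0511]); X=np.array([.274,-.9617]); Y=np.array([.9617,.274])
print(T[:3,3],proj(c,[[*(O+.0632*X),.083]]))
g=cv2.cvtColor(im,cv2.COLOR_RGB2GRAY); k=np.argwhere(g[150:260,235:280]<30)+[150,235]; print(k.min(0),k.max(0))
for v in (k[:,0].min()-.5,k[:,0].max()+.5): print((cast(c,[k[:,1].mean(),v],.083)[0,:2]-O)@X)
a=cv2.resize(s[140:230,190:310,::-1],(480,360),interpolation=cv2.INTER_CUBIC); b=cv2.resize(im[40:290,170:340,::-1],(245,360))
cv2.imwrite("pics/c7.png",np.hstack([a,b]))
E
```

```text
[0.61913991 0.0205574  0.2670361 ] [[253.12229428 218.48607684]]
[200 248] [226 257]
0.043627132004793574
0.07169953731609603
```

View pics/c7.png

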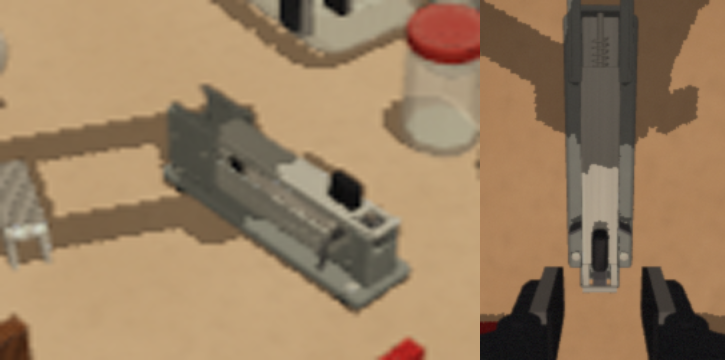

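The rail covers the strip with its front bar at the tower, and it stays there after release. The tab is at about (600,248) in the wrist crop. I'll check its exact edges.

```bash
python3 - <<'E'
from h import *
d=np.load("pics/w7.npz"); im,T=d["im"],d["T"]; c=cam("wrist",T); O=np.array([.6105,.0511]); X=np.array([.274,-.9617])
g=cv2.cvtColor(im,cv2.COLOR_RGB2GRAY).astype(int)
for u in (250,253,256): print(u,g[190:245,u].tolist())
ex=lambda v,z:round(((cast(c,[253,v],z)[0,:2]-O)@X)*1000,1)
print("z83",[(v,ex(v,.083)) for v in (200,205,226,229,232)],"z61",[(v,ex(v,.061)) for v in (197,200,240,244)])
print("expected rows, tab rear/front shut",proj(c,[[*(O+x*X),z] for x,z in((.0504,.061),(.0504,.083),(.076,.083),(.080,.059),(.098,.059))])[:,1])
E
```

```text
250 [164, 165, 164, 159, 105, 89, 86, 87, 82, 45, 23, 11, 18, 11, 18, 24, 26, 32, 36, 34, 38, 38, 35, 38, 38, 35, 35, 36, 38, 37, 37, 38, 37, 38, 39, 34, 38, 35, 52, 60, 61, 61, 60, 61, 69, 71, 72, 71, 82, 115, 139, 149, 140, 138, 136]
253 [163, 163, 158, 112, 89, 86, 86, 85, 69, 33, 13, 15, 16, 17, 16, 24, 26, 40, 41, 41, 42, 41, 41, 42, 43, 40, 43, 42, 41, 37, 41, 39, 36, 36, 34, 37, 32, 31, 44, 60, 63, 62, 63, 62, 71, 75, 74, 71, 80, 114, 139, 149, 139, 138, 136]
256 [164, 164, 164, 160, 105, 89, 87, 86, 81, 48, 23, 15, 16, 15, 18, 24, 28, 36, 39, 37, 36, 35, 33, 34, 33, 33, 32, 28, 31, 28, 27, 28, 27, 27, 25, 27, 26, 30, 51, 63, 62, 63, 62, 65, 72, 75, 76, 74, 80, 112, 139, 150, 139, 135, 136]
z83 [(200, np.float64(44.1)), (205, np.float64(49.2)), (226, np.float64(71.2)), (229, np.float64(74.4)), (232, np.float64(77.6))] z61 [(197, np.float64(48.2)), (200, np.float64(51.4)), (240, np.float64(97.3)), (244, np.float64(102.1))]
expected rows, tab rear/front shut [199.04929027 206.15571753 230.4968974  224.54631558 239.72167863]
```

The tab's rear edges (rows 198.8 and 206) match the shut position (199.0 and 206.2), so I'll hand in.

```bash
python3 -c "
from bench import ctrl
print(ctrl.hand_in())"
```

```text
the job is handed in; nothing more can be done
None
```

The narrow strip is home behind the lip, the cover rail is shut on its catch and held against a backward pull, and I handed the job in at about 18 s; no verdict was returned.

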